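Scan the new jar and shelve it in the row

ROBOT

A 6-joint arm with a two-finger parallel gripper is mounted at the origin on the work surface. World frame = base frame: x ahead of the robot, y to its left, z up, the work surface at z = 0. Lengths are in mm, angles in rad, forces in N, time in s.
With the tool pointing down it reaches from about 350 to 975 mm from the base axis. Payload 7.1 kg.
Tool frame: the origin (TCP) lies at the very end of the fingers, on their centre line; the grasp point (between the pads) lies 19 mm behind it; z points along the fingers, y is the line along which they close (so a half turn about z gives the same grasp; the last joint's range is limited). The gripper opens to 88 mm and grips with 3 to 60 N. Pads are 20 mm wide; open, the fingers measure 115 mm over their backs; the gripper's body (75 mm by 178 mm) begins 61 mm behind the grasp point.
Start: joints at [-1.206, 0.423, 1.63, -0, 1.089, -0.019], TCP at [234.045, -579.506, 222.675] pointing down, gripper open.
Joint ranges: [-3, 3], [-0.9, 2.11], [0.09, 2.58], [-1.31, 4.45], [0.11, 2.69], [-2.54, 2.54]. Speed limits (rad/s): [2.39, 2.39, 3.01, 3.14, 3.14, 3.14].

INTERFACE

Orientations are given as a rotation vector (axis times angle).
In Python, from workcell import ctrl, optics gives the robot as it stands.
- The arm moves only by the shell command python3 -m jog 'ROWS'. ROWS is JSON, a list of rows, each a list of 7 numbers: the shift along the tool's x, y, z in units of 40 mm (1.0 is 40 mm), then the turn, a rotation vector about the tool's x, y, z in units of 6 degrees (1.0 is 6 degrees), then the opening, from 0 (shut) to 1 (fully open). A call has 1 to 20 rows; each row shifts and turns the commanded pose from where the row before left it, along the tool's axes as they then stand; what a row does not reach is not made up. A row lasts 1/10 s, in which the tool goes at most 50 mm and 8.59 degrees, less where a joint would pass 70% of its speed; a pose out of reach is approached as far as the arm can. A call is refused whole if a number of a shift passes 1 or a number of a turn 1, either way. A call with a gripper value outside its range is refused whole. The fingers move at their own pace and stop on an object; the grip force is fixed at half the most. Time passes only in rows, so rows that do not move let the fingers close. It gives the time, the measured TCP pose, the force, the opening and the grip force at its end, in the units of the state.
- ctrl.get_obs(): the state, without advancing time (a new reading comes with each control period).
- optics.get_image(name): name is "scene" or "top"; returns the picture (384x512x3 uint8, red, green, blue); there is no depth.
- optics.camera_model(name): a dict with "fov_y" (degrees; the focal length in pixels is half the picture's height over the tangent of half this angle, whatever the lens; pixels are square), "cx", "cy" (the principal point, pixels), "k1" (the pictures are not rectified: a ray, as slopes to the right and down, at radius r is drawn at 1 + k1 r^2 times it, then the intrinsics apply), "view" (4x4, takes a point from world to camera coordinates). Camera axes: x right, y up, looking along -z (the intrinsics and any distortion apply to the point x, -y, -z); pixel columns grow to the right and rows downward; lengths in mm; the calibration is good to about 2 mm. A picture is of the moment at which its call begins. camera_model takes no time and is no camera call.
- ctrl.close_job(): hands the job in; it is judged then, once.
Trained networks look in the newest picture that a camera, given by its name, has taken for a name from the list of things; names that differ only in an ending like _2 or _b are one class to them, and where a whole thing is asked for, a point or a joint stands for the part that bears it (a point fixed in the world has none). Each returns a list of dicts, best first, with "conf" (0 to 1); they miss things now and then, are a little off and sometimes report something else, mostly with a low value. They report only what shows in the picture. A call takes as long as a camera call. They do not tell look-alikes from the thing itself.
- optics.masks_of(target, camera): "pixels" (384x512 bool, what is visible of it) and "extent" ([centre column, centre row, width, height] in pixels, round what is visible of it).
The state is a dict: "t": time; "qpos": joint angles; "qvel": joint speeds; "joint_torque": joint torques, N m; "ee_pos": TCP position; "orientation": TCP orientation; "ft_force": force on the tool from outside, world axes, zero at the start; "moment": the same for the moment, N m; "width": finger opening in mm; "grasp_force": force on a finger pad.
Only numpy, scipy, OpenCV 4.12 (cv2) and the standard library are available. Lean on these libraries where they do the work, as an engineer would, in place of code of your own. Each camera call takes 0.05 s, during which the arm holds its last target. There are 200 camera calls.

TASK

Pick up the handheld scanner and, with the red-lidded jar still standing where it is, aim the scanner level and square at the middle of the jar's code label from about 8 cm away, holding it still there for two seconds. Lay the scanner back flat on its black mat, then set the jar upright on the free green coaster on the wooden riser, centred and straight in the row with the other two jars, label facing the riser's front. Set both down rather than dropping them, and leave everything else where it is.

Things in the scene. Friction and masses are not known exactly. Their poses are not given: they have to be found in the camera images.
- scanner: Loose handheld code scanner, 0.14 to 0.24 kg, lying on the mat. Grey handle 30 mm wide (y), 36 high, x = -90 to +30 mm; black head 46 wide, 42 high, x = +29 to +71 mm, yellow patch on top, red lens window on its front end. Its flat underside is z = 0 and holds the origin. +x is the beam direction, z up.
- scanner_lens (a point): Centre of the scanner's red window, 71 mm ahead of and 21 mm above the scanner's origin; axes as the scanner's. The beam leaves it along +x.
- scanner_grip (a point): Good place to pinch the handle across its 30 mm width from above: 5 mm behind the scanner's origin, 22 mm above its underside, near the centre of mass.
- mat: Fixed black rubber mat where the scanner lives, 240 mm (x) by 140 mm (y), 4 mm thick. The origin is the centre of its underside, on the counter; z up, its top 4 mm above the origin.
- jar: Loose square clear glass jar of cinnamon sticks with a closed red lid, 56 by 56 mm, 104 high, 0.2 to 0.45 kg, standing on the counter. Origin at the centre of its underside, z up. Its white 36 by 30 mm code label is on the -x face; a white stripe on the lid runs along that same -x edge. Glass 56 mm wide up to 86 mm, lid 54 mm.
- jar_label (a point): Centre of the jar's code label: 28 mm to the -x side of the jar's origin and 50 mm up, on the glass face. Axes as the jar's, so the label looks along -x.
- riser: Fixed low wooden riser shelf, 110 mm deep (x) by 250 mm long (y), 40 mm high, with three places in a row along y, 76 mm apart. Origin at the centre of its underside; its front is the -x side, roughly towards the robot.
- coaster: Pale green square coaster, 66 by 66 mm, paper thin, fixed flat on the riser: it marks the one free place of the three (left, middle or right, changing from run to run). The origin is its centre at the riser's top surface, 40 mm above the counter; axes as the riser's, front -x. A jar there stands with its underside at this height.
- jar_cubes: White-lidded jar of sugar cubes of the same size as the red-lidded one, standing on another place of the riser. Origin at the centre of its underside. 20 mm of clear space lies between neighbouring places' jars. Not to be disturbed.
- jar_nuts: White-lidded jar of hazelnuts, same size, on the remaining place of the riser. Origin at the centre of its underside. Not to be disturbed.
- ramekin: Loose pale green ceramic ramekin, 86 mm across, 48 mm high, on the counter. Origin at the centre of its underside. Not to be disturbed.
- loaf_pan: Loose aluminium mini loaf pan, 172 mm long (x, over the end lips), 85 mm wide, 50 mm high. Origin at the centre of its underside. Not to be disturbed.
- scoop: Loose matte black plastic scoop, lying: bowl from x = 0 to +70 mm, 45 mm wide, 30 mm high; handle from x = -85 mm to 0. Origin at the underside where handle meets bowl. Not to be disturbed.
Mind the look-alikes: they are no part of the job. Leave any pink or purple look-alike of the scanner alone.

How it is judged (in metres and radians):
On the way, in this order (a step that is already met when the one before it is completed fails the run):
1. scanner aimed still at the unmoved jar for 1.5 s: label centre 50 to 110 mm ahead of the lens, within 12 mm of the beam sideways and in height, beam within 0.3 rad of square (x of jar_label in the frame of scanner_lens between 0.05 and 0.11 m and y of jar_label in the frame of scanner_lens between -0.012 and 0.012 m and z of jar_label in the frame of scanner_lens between -0.012 and 0.012 m and x of scanner_lens in the frame of jar below -0.06 m and angle between the x axis of scanner and the x axis of jar, either way round below 0.3 rad and linear speed of scanner below 0.02 m/s and angular speed of scanner below 0.15 rad/s and distance of jar from where it was at the start of the episode below 0.03 m), for 1.5 s.
2. the scanner lies released and flat on its mat (x of scanner in the frame of mat between -0.05 and 0.05 m and y of scanner in the frame of mat between -0.045 and 0.045 m and z of scanner in the frame of mat between -0.002 and 0.01 m and angle between scanner's own z axis and vertical below 0.1 rad and linear speed of scanner below 0.02 m/s and contact force between scanner and the fingers below 0.1 N), for 0.2 s.
At the end, for the whole second after the job is handed in: Jar released, upright, within 10 mm of the coaster's centre along each coaster axis and 0.12 rad of straight, label to the front; scanner released, flat, within 50 mm along and 45 mm across of the mat's centre; the other jars, ramekin, pan and scoop within 20 mm of their starts (all of step 2 and x of jar in the frame of coaster between -0.01 and 0.01 m and y of jar in the frame of coaster between -0.01 and 0.01 m and z of jar in the frame of coaster between -0.004 and 0.006 m and angle between jar's own z axis and vertical below 0.06 rad and angle between the x axis of jar and the x axis of coaster, either way round below 0.12 rad and x of jar_label in the frame of coaster below 0 m and linear speed of jar below 0.02 m/s and contact force between jar and the fingers below 0.1 N and distance of each of jar_cubes, jar_nuts, ramekin, loaf_pan, scoop from where it was at the start of the episode below 0.02 m); the robot touches nothing.
It fails at once if a bystander (white-lidded jars, ramekin, loaf pan, scoop) is moved more than 20 mm (distance of any of jar_cubes, jar_nuts, ramekin, loaf_pan, scoop from where it was at the start of the episode above 0.02 m).
It fails at once if the jar is tipped over (angle between jar's own z axis and vertical above 0.6 rad).
It fails at once if the jar is dropped: touched by nothing while its underside is over 55 mm above the counter (15 mm above the riser) (height (world z) of jar above 0.055 m and contact force between jar and anything else below 0.02 N).
It fails at once if the scanner is dropped: touched by nothing while its underside is over 25 mm above the counter (height (world z) of scanner above 0.025 m and contact force between scanner and anything else below 0.02 N).
It also fails if it takes over 67 s, if anything falls off the work surface, if the arm or the gripper's body presses on something with over 40 N, if the wrist force passes 120 N, or if a joint passes its speed limit or range.

## Working session

There is one attempt and no reset: what is moved stays moved. The work goes in short steps, Python scripts to look and compute and a shell command to move; the robot and the scene stay as the last step left them, time stands still between calls to the robot, and variables do not carry over. Pictures are saved under pics/ and viewed, at most 10 in all, crops included, and the job is handed in when it is done.

```bash
mkdir -p pics
python3 - <<'E'
from workcell import ctrl, optics
import cv2, numpy as np
for n in ("scene","top"):
    im=optics.get_image(n); cv2.imwrite(f"pics/{n}0.png",cv2.cvtColor(cv2.resize(im,(800,600),interpolation=cv2.INTER_CUBIC),cv2.COLOR_RGB2BGR))
    np.save(f"pics/{n}0.npy",im)
    m=optics.camera_model(n); print(n,m)
    for t in ("scanner","mat","jar","jar_label","riser","coaster","scoop"):
        r=optics.masks_of(t,n)
        print(t,[(round(d["conf"],2),np.round(d["extent"],1).tolist()) for d in r[:4]])
o=ctrl.get_obs();print(o["t"],o["ee_pos"],o["orientation"],o["width"])
E
```

```text
scene {'fov_y': 52.35212860376741, 'cx': 257.0660251952924, 'cy': 186.92580166946644, 'k1': -0.10420802035121107, 'view': array([[ 4.14352979e-01,  9.09896641e-01, -1.99927717e-02,
        -1.06119892e+02],
       [-5.66390064e-01,  2.74995928e-01,  7.76903813e-01,
         2.17488661e+02],
       [ 7.12400101e-01, -3.10588702e-01,  6.29301799e-01,
        -1.60825484e+03],
       [ 0.00000000e+00,  0.00000000e+00,  0.00000000e+00,
         1.00000000e+00]])}
scanner [(0.84, [177.4, 226.8, 43.0, 37.4]), (0.82, [110.0, 253.2, 35.9, 40.3]), (0.67, [154.2, 179.8, 36.1, 33.8])]
mat [(0.88, [188.4, 233.9, 81.9, 62.4])]
jar []
jar_label [(0.65, [304.3, 231.8, 31.0, 42.9])]
riser [(0.69, [381.4, 183.4, 71.8, 40.4]), (0.32, [304.8, 232.3, 27.6, 42.8])]
coaster [(0.66, [399.9, 169.8, 12.1, 12.8])]
scoop [(0.67, [356.7, 233.4, 36.2, 44.2])]
top {'fov_y': 45.304375051093906, 'cx': 254.42222660896482, 'cy': 202.41440369711557, 'k1': -0.17999594484339798, 'view': array([[-8.33814058e-05, -9.99986594e-01,  5.17735464e-03,
        -7.99225968e+01],
       [ 9.97439158e-01,  2.87117969e-04,  7.15195355e-02,
        -4.71277218e+02],
       [-7.15200632e-02,  5.17005965e-03,  9.97425762e-01,
        -1.46948345e+03],
       [ 0.00000000e+00,  0.00000000e+00,  0.00000000e+00,
         1.00000000e+00]])}
scanner [(0.89, [403.2, 207.9, 28.8, 49.9]), (0.76, [339.6, 206.9, 29.3, 50.4])]
mat [(0.73, [329.8, 207.1, 64.0, 81.9]), (0.22, [106.8, 186.8, 21.5, 19.9])]
jar [(0.67, [242.8, 139.9, 22.6, 27.2])]
jar_label [(0.89, [240.1, 141.7, 20.9, 24.4])]
riser [(0.67, [127.7, 180.7, 73.8, 40.2])]
coaster [(0.71, [107.4, 186.1, 23.0, 17.6])]
scoop [(0.58, [196.7, 133.4, 16.4, 46.2])]
0.8 [ 234.06274843 -579.50641655  222.70671034] [3.08389318e+00 5.99115766e-01 3.95676088e-05] 87.82219124645509
```

View pics/scene0.png

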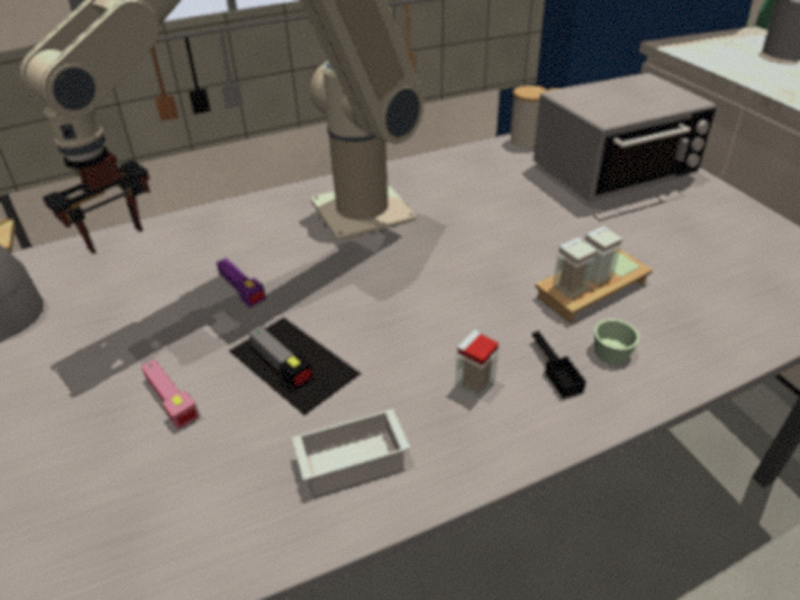

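View pics/top0.png

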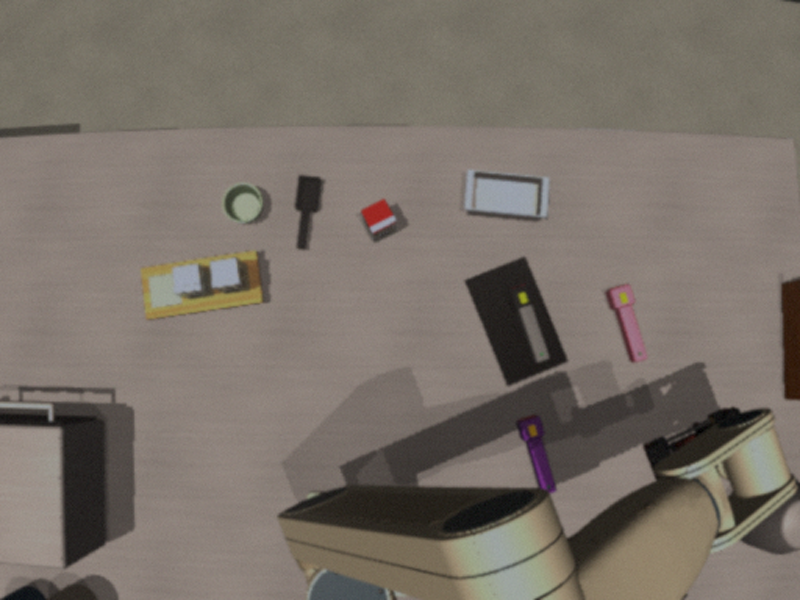

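The scene view shows the real grey scanner on the black mat (275,355), the red jar at (477,360), and pink (170,395) and purple (240,280) decoys. In the top view the scanner is at (533,330), the jar lid at (378,218) with its white stripe on the lower edge, and the free coaster on the riser's left place (163,292).

```bash
cat > h.py <<'E'
import numpy as np, cv2
from scipy.optimize import minimize
from workcell import ctrl, optics
CM={n:optics.camera_model(n) for n in("scene","top")}
def proj(P,n):
    m=CM[n];V=np.array(m["view"]);f=192/np.tan(np.radians(m["fov_y"]/2))
    c=np.atleast_2d(P)@V[:3,:3].T+V[:3,3]; s=np.c_[c[:,0],-c[:,1]]/-c[:,2:]
    s=s*(1+m["k1"]*(s**2).sum(1,keepdims=True)); return s*f+[m["cx"],m["cy"]]
def box(x0,x1,y0,y1,z0,z1): return np.array([[x,y,z] for x in(x0,x1) for y in(y0,y1) for z in(z0,z1)],float)
def place(P,p,z=0):
    c,s=np.cos(p[2]),np.sin(p[2]); return P@np.array([[c,s,0],[-s,c,0],[0,0,1]])+[p[0],p[1],z]
S=4
def sil(boxes,p,z,n,shape=(384,512)):
    M=np.zeros((shape[0]*S,shape[1]*S),np.uint8)
    for b in boxes:
        q=(proj(place(b,p,z),n)+.5)*S
        cv2.fillConvexPoly(M,cv2.convexHull(np.round(q*16).astype(np.int32)),1,shift=4)
    return M
def fit(boxes,z,masks,p0):
    big={n:cv2.resize(m.astype(np.float32),None,fx=S,fy=S,interpolation=cv2.INTER_LINEAR) for n,m in masks.items()}
    def cost(p):
        t=0
        for n,m in big.items():
            a=sil(boxes,p,z,n).astype(np.float32); t+=1-np.minimum(a,m).sum()/np.maximum(a,m).sum()
        return t
    best=None
    for d in(-.3,0,.3):
        x=np.array(p0)+[0,0,d]
        for st in(15,4):
            r=minimize(cost,x,method="Nelder-Mead",options=dict(initial_simplex=np.array([x,x+[st,0,0],x+[0,st,0],x+[0,0,st/80]]),xatol=.05,fatol=1e-5,maxfev=150)); x=r.x
        if best is None or r.fun<best.fun: best=r
    return np.round(best.x,3),round(best.fun,3)
def ground(px,n,z):
    r=minimize(lambda g:((proj([g[0],g[1],z],n)[0]-px)**2).sum(),[550,0],method="Nelder-Mead"); return r.x
SC=[box(-90,30,-15,15,0,36),box(29,71,-23,23,0,42)]
JAR=[box(-28,28,-28,28,0,86),box(-27,27,-27,27,86,104)]
LID=[box(-27,27,-27,27,86,104)]
RIS=[box(-55,55,-125,125,0,40)]
MAT=[box(-120,120,-70,70,0,4)]
COA=[box(-33,33,-33,33,-.1,.1)]
def hull(m):
    c=np.argwhere(m)[:,::-1].astype(np.int32); o=np.zeros(m.shape,np.uint8); cv2.fillConvexPoly(o,cv2.convexHull(c),1); return o
E
python3 - <<'E'
from h import *
M={}
for n in("scene","top"):
    im=optics.get_image(n)
    for t in("scanner","mat","jar","coaster","riser"):
        M[t,n]=optics.masks_of(t,n)
    h=cv2.cvtColor(im,cv2.COLOR_RGB2HSV).astype(int); H,Sa,V=h[...,0],h[...,1],h[...,2]
    m=(((H>14)&(H<26))&(Sa>110)&(V>90)); 
    box_={"scene":(slice(155,205),slice(340,420)),"top":(slice(155,210),slice(85,175))}[n]
    k=np.zeros_like(m);k[box_]=m[box_]; M["orange",n]=k.astype(np.uint8); print(n,"orange",k.sum())
    g=((H>30)&(H<60)&(Sa>35)); k=np.zeros_like(g);k[box_]=g[box_]; print("green",k.sum(),np.argwhere(k).mean(0)[::-1]); M["green",n]=k
def pick(t,n,px):
    L=[d for d in M[t,n] if np.hypot(*(np.array(d["extent"][:2])-px))<14]; return np.array(L[0]["pixels"]) if L else None
def run(t,boxes,z,cs,p0,h=False):
    ms={n:pick(t,n,px) for n,px in cs.items()}; ms={n:(hull(m) if h else m) for n,m in ms.items() if m is not None}
    for k in [ms]+[{n:ms[n]} for n in ms] if len(ms)>1 else [ms]: print(t,list(k),*fit(boxes,z,k,p0))
g=ground([339.6,207],"top",20);print(g)
run("scanner",SC,4,{"scene":(177,227),"top":(339.6,207)},[*g,.2])
g=ground([329.8,207],"top",4)
run("mat",MAT,0,{"scene":(188,234),"top":(329.8,207)},[*g,.3],True)
g=ground([241.5,140],"top",95)
run("jar",JAR,0,{"scene":(304,232),"top":(242,140)},[*g,.4])
run("coaster",COA,40,{"top":(107,186)},[*ground([105,186],"top",40),-.1])
g=ground([128.6,182.7],"top",40)
for ns in(("top",),("scene",)): print("riser",ns,*fit(RIS,0,{n:hull(M["orange",n]) for n in ns},[*g,-.1]))
E
```

```text
scene orange 483
green 168 [397.26785714 170.31547619]
top orange 804
green 9 [101.88888889 185.11111111]
[ 456.23283539 -356.34538677]
scanner ['scene', 'top'] [ 4.64647e+02 -3.48250e+02  3.19000e-01] 0.258
scanner ['scene'] [ 4.62489e+02 -3.48423e+02  3.20000e-01] 0.087
scanner ['top'] [ 4.66118e+02 -3.48149e+02  3.21000e-01] 0.162
mat ['scene', 'top'] [ 4.63449e+02 -3.28381e+02  3.82000e-01] 0.08
mat ['scene'] [ 4.62089e+02 -3.27448e+02  3.78000e-01] 0.034
mat ['top'] [ 4.64423e+02 -3.29381e+02  3.85000e-01] 0.036
jar ['scene', 'top'] [ 6.65523e+02 -4.04890e+01  5.63000e-01] 0.191
jar ['scene'] [ 6.61827e+02 -3.86720e+01  6.05000e-01] 0.093
jar ['top'] [ 6.66543e+02 -4.07830e+01  5.07000e-01] 0.072
coaster ['top'] [ 5.19922e+02  2.40000e-02 -4.00000e-01] 1.0
riser ('top',) [5.37434e+02 3.31868e+02 1.37000e-01] 0.077
riser ('scene',) [5.16677e+02 3.54616e+02 2.19000e-01] 0.474
```

```bash
cat >> h.py <<'E'
from scipy.spatial.transform import Rotation as R
def ground(px,n,z):
    from scipy.optimize import least_squares
    return least_squares(lambda g:proj([g[0],g[1],z],n)[0]-px,[550.,0.]).x
def plan(p,heading):
    o=ctrl.get_obs(); A=R.from_rotvec(o["orientation"])
    c,s=np.cos(heading),np.sin(heading); B=R.from_matrix(np.array([[c,s,0],[s,-c,0],[0,0,-1.]]))
    print("turn/6deg",np.round(np.degrees((A.inv()*B).as_rotvec())/6,3),"then shift/40",np.round(B.inv().apply(np.array(p)-o["ee_pos"])/40,3),"t",round(o["t"],2),"w",round(o["width"],1),"F",np.round(o["ft_force"],1))
E
python3 - <<'E'
from h import *
M={}
for n in("top","scene"):
    im=optics.get_image(n); np.save(f"pics/{n}1.npy",im)
    for d in optics.masks_of("coaster",n)[:1]: 
        m=np.array(d["pixels"]); c=np.argwhere(m).mean(0)[::-1]; print(n,d["conf"],c,ground(c,n,40))
        print(fit(COA,40,{n:m},[530,400,.14]))
    h=cv2.cvtColor(im,cv2.COLOR_RGB2HSV); r=((h[...,0]<8)|(h[...,0]>172))&(h[...,1]>140)&(h[...,2]>90); b=np.zeros_like(r); s={"scene":(slice(205,255),slice(285,325)),"top":(slice(120,155),slice(225,260))}[n]; b[s]=r[s]
    print("red centroid",np.argwhere(b).mean(0)[::-1],ground(np.argwhere(b).mean(0)[::-1],n,104))
    for y in(-76,0,76): print(y,proj(place(np.array([[0,y,0.]]),[537.4,331.9,.137],40),n))
plan([459.9,-349.8,90],.32)
E
```

```text
top 0.83 [104.52089136 185.61281337] [524.24279166 407.38678955]
(array([5.25707e+02, 4.06411e+02, 1.71000e-01]), np.float64(0.177))
red centroid [240.67724868 135.75132275] [671.26453401 -37.02909254]
-76 [[150.01507318 178.19314818]]
0 [[127.14279493 181.48149095]]
76 [[104.60310174 184.76274349]]
scene 0.5 [399.13385827 169.7007874 ] [534.62069409 413.74679169]
(array([5.29363e+02, 4.10773e+02, 1.40000e-02]), np.float64(0.426))
red centroid [307.68627451 222.7745098 ] [677.46709389 -39.96922167]
-76 [[364.71308306 184.22347189]]
0 [[380.91560729 176.41360964]]
76 [[396.22435246 169.01224756]]
turn/6deg [-0.    -0.     0.609] then shift/40 [ 7.166 -3.675  3.317] t 1.6 w 88.1 F [-0.1 -0.3  0.5]
```

```bash
python3 -m jog '[[0,0,0,0,0,0.609,1],[0.7,-0.36,0.3,0,0,0,1],[0.7,-0.36,0.3,0,0,0,1],[0.7,-0.36,0.3,0,0,0,1],[0.7,-0.36,0.3,0,0,0,1],[0.7,-0.36,0.3,0,0,0,1],[0.7,-0.36,0.3,0,0,0,1],[0.7,-0.36,0.3,0,0,0,1],[0.7,-0.36,0.3,0,0,0,1],[0.7,-0.36,0.3,0,0,0,1],[0.7,-0.36,0.3,0,0,0,1],[0,0,0,0,0,0,1],[0,0,0,0,0,0,1]]'; python3 -c "
from h import *
plan([459.9,-349.8,7],.32)"
```

```text
t: 2.9
ee_pos: [454.7, -354.3, 102.5]
orientation: [-3.101, -0.503, 0.001]
ft_force: [-0.8, -0.6, 0.5]
width: 88.0
grasp_force: 0.0
turn/6deg [-0.003  0.005  0.017] then shift/40 [ 0.158 -0.067  2.387] t 2.9 w 88.0 F [-0.8 -0.6  0.5]
```

```bash
python3 -m jog '[[0.16,-0.067,0.4,0,0,0,1],[0,0,0.6,0,0,0,1],[0,0,0.6,0,0,0,1],[0,0,0.4,0,0,0,1],[0,0,0.25,0,0,0,1],[0,0,0.137,0,0,0,1],[0,0,0,0,0,0,1],[0,0,0,0,0,0,1],[0,0,0,0,0,0,0],[0,0,0,0,0,0,0],[0,0,0,0,0,0,0],[0,0,0,0,0,0,0],[0,0,0,0,0,0,0],[0,0,0,0,0,0,0],[0,0,0,0,0,0,0],[0,0,0,0,0,0,0]]'
```

```text
t: 4.5
ee_pos: [459.8, -350.2, 7.2]
orientation: [3.101, 0.501, 0.0]
ft_force: [-0.2, -0.7, 0.6]
width: 30.1
grasp_force: 30.0
```

```bash
python3 -m jog '[[0,0,-0.3,0,0,0,0],[0,0,-0.6,0,0,0,0],[0,0,-0.6,0,0,0,0],[0,0,-0.5,0,0,0,0],[0,0,-0.2,0,0,0,0],[0,0,0,0,0,0,0]]'; python3 -c "
from h import *
plan([507.7,-134.8,32.2],.54)"
```

```text
t: 5.1
ee_pos: [460.4, -350.7, 96.6]
orientation: [3.1, 0.5, 0.003]
ft_force: [-0.1, -0.5, -1.2]
width: 29.8
grasp_force: 30.0
turn/6deg [ 0.022 -0.011 -2.101] then shift/40 [ 3.789 -4.02   1.611] t 5.1 w 29.8 F [-0.1 -0.5 -1.2]
```

```bash
python3 -m jog '[[0,0,0,0,0,-0.525,0],[0,0,0,0,0,-0.525,0],[0,0,0,0,0,-0.525,0],[0,0,0,0,0,-0.525,0],[0.25,-0.27,0,0,0,0,0],[0.5,-0.53,0,0,0,0,0],[0.5,-0.53,0,0,0,0,0],[0.5,-0.53,0,0,0,0,0],[0.5,-0.53,0.1,0,0,0,0],[0.5,-0.53,0.3,0,0,0,0],[0.5,-0.53,0.4,0,0,0,0],[0.34,-0.37,0.4,0,0,0,0],[0.2,-0.2,0.3,0,0,0,0],[0,0,0.11,0,0,0,0],[0,0,0,0,0,0,0],[0,0,0,0,0,0,0],[0,0,0,0,0,0,0]]'
python3 - <<'E'
from h import *
plan([507.7,-134.8,32.2],.54)
pp=[]
for n,(a,b) in {"scene":(170,190),"top":(210,110)}.items():
    im=optics.get_image(n); c=im[b:b+100,a:a+150]
    pp.append(cv2.resize(c,(600,300) if 0 else (450,300),interpolation=cv2.INTER_CUBIC))
    for t in("jar","scanner"):
        for d in optics.masks_of(t,n)[:3]: print(n,t,round(d["conf"],2),np.round(d["extent"],1)); np.save(f"pics/{t}_{n}.npy",d["pixels"]) if t=="jar" else 0
cv2.imwrite("pics/aim.png",cv2.cvtColor(np.vstack(pp),cv2.COLOR_RGB2BGR))
E
```

```text
t: 6.8
ee_pos: [507.5, -135.3, 31.4]
orientation: [3.028, 0.835, 0.002]
ft_force: [-0.2, 0.3, -1.6]
width: 30.0
grasp_force: 30.0
turn/6deg [ 0.008 -0.007 -0.014] then shift/40 [ 0.011 -0.007 -0.021] t 6.8 w 30.0 F [-0.2  0.3 -1.6]
scene jar 0.65 [303.6 232.1  32.7  44.2]
scene scanner 0.73 [264.3 215.   27.   21.2]
scene scanner 0.64 [110.8 250.1  37.8  42.2]
scene scanner 0.57 [153.4 179.8  33.8  34.3]
top jar 0.72 [244.2 140.6  26.1  26. ]
top scanner 0.96 [341.5 292.   23.4  53.3]
top scanner 0.62 [400.5 206.1  29.2  50.1]
```

View pics/aim.png

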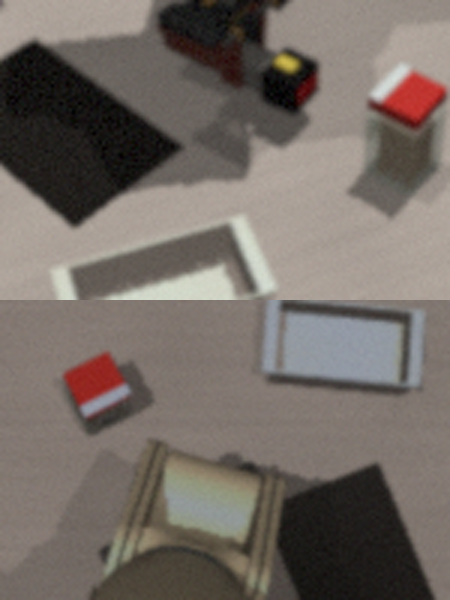

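The scanner's head (290,80 in the crop) points at the jar's striped side. The lid's edges in the top crop give a yaw of about 0.54 rad, which is the heading in use. I'll hold here and check the head's position numerically.

```bash
python3 -m jog '[[0,0,0.02,0,0,0,0],[0,0,-0.04,0,0,0,0],[0,0,0,0,0,0,0],[0,0,0,0,0,0,0],[0,0,0,0,0,0,0],[0,0,0,0,0,0,0],[0,0,0,0,0,0,0],[0,0,0,0,0,0,0],[0,0,0,0,0,0,0],[0,0,0,0,0,0,0],[0,0,0,0,0,0,0],[0,0,0,0,0,0,0],[0,0,0,0,0,0,0],[0,0,0,0,0,0,0],[0,0,0,0,0,0,0],[0,0,0,0,0,0,0],[0,0,0,0,0,0,0],[0,0,0,0,0,0,0],[0,0,0,0,0,0,0],[0,0,0,0,0,0,0]]'
python3 - <<'E'
from h import *
for d in(-8,0,8):
    q=proj(place(SC[1],[507.5+5*.858+d*.858,-135.3+5*.514+d*.514,.54],28.6),"scene"); print(d,q.min(0),q.max(0))
for n in("scene","top"): print(n,fit(JAR,0,{n:np.load(f"pics/jar_{n}.npy")},[665,-40,.54]))
plan([462.7,-348.3,90],.32)
E
```

```text
t: 9.1
ee_pos: [507.1, -134.3, 31.6]
orientation: [-3.028, -0.838, 0.0]
ft_force: [-0.0, -0.3, -1.5]
width: 29.8
grasp_force: 30.0
-8 [252.93335761 203.42676984] [273.67424818 228.10605028]
0 [255.19490148 204.40605519] [275.97954017 229.17827376]
8 [257.4708206  205.39123047] [278.29889288 230.2567497 ]
scene (array([ 6.63338e+02, -3.89330e+01,  5.98000e-01]), np.float64(0.057))
top (array([ 6.67094e+02, -3.96160e+01,  5.04000e-01]), np.float64(0.082))
turn/6deg [-0.   0.   2.1] then shift/40 [-2.737  4.728 -1.46 ] t 9.1 w 29.8 F [-0.  -0.3 -1.5]
```

```bash
python3 -m jog '[[0,0,-0.3,0,0,0,0],[0,0,-0.5,0,0,0,0],[0,0,-0.5,0,0,0,0],[0,0,-0.2,0,0,0.3,0],[0,0,0,0,0,0.5,0],[0,0,0,0,0,0.5,0],[0,0,0,0,0,0.515,0],[-0.2,0.3,0,0,0,0,0],[-0.4,0.6,0,0,0,0,0],[-0.45,0.7,0,0,0,0,0],[-0.45,0.7,0,0,0,0,0],[-0.45,0.7,0,0,0,0,0],[-0.4,0.6,0,0,0,0,0],[-0.3,0.47,0,0,0,0,0],[-0.143,0.242,0,0,0,0,0],[0,0,0,0,0,0,0],[0,0,0,0,0,0,0]]'; python3 -c "
from h import *
plan([461.3,-334.7,7.4],.35)"
```

```text
t: 10.8
ee_pos: [461.0, -334.3, 91.6]
orientation: [-3.093, -0.547, 0.0]
ft_force: [-0.2, 0.7, -2.1]
width: 29.9
grasp_force: 30.0
turn/6deg [-0.006  0.002 -0.001] then shift/40 [0.003 0.013 2.105] t 10.8 w 29.9 F [-0.2  0.7 -2.1]
```

```bash
python3 -m jog '[[0,0,0.3,0,0,0,0],[0,0,0.5,0,0,0,0],[0,0,0.5,0,0,0,0],[0,0,0.4,0,0,0,0],[0,0,0.2,0,0,0,0],[0,0,0.1,0,0,0,0],[0,0,0.07,0,0,0,0],[0,0,0.03,0,0,0,0],[0,0,0,0,0,0,0],[0,0,0,0,0,0,0],[0,0,0,0,0,0,0]]'
```

```text
t: 11.9
ee_pos: [461.5, -334.9, 8.1]
orientation: [3.093, 0.546, 0.001]
ft_force: [0.2, 0.4, -1.4]
width: 29.7
grasp_force: 30.0
```

```bash
python3 -m jog '[[0,0,0.01,0,0,0,0],[0,0,0.01,0,0,0,0],[0,0,0,0,0,0,0],[0,0,0,0,0,0,0],[0,0,0,0,0,0,1],[0,0,0,0,0,0,1],[0,0,0,0,0,0,1],[0,0,0,0,0,0,1],[0,0,0,0,0,0,1],[0,0,0,0,0,0,1],[0,0,0,0,0,0,1],[0,0,0,0,0,0,1],[0,0,-0.3,0,0,0,1],[0,0,-0.6,0,0,0,1],[0,0,-0.9,0,0,0,1],[0,0,-0.9,0,0,0,1],[0,0,-0.8,0,0,0,1],[0,0,0,0,0,0,1],[0,0,0,0,0,0,1]]'
python3 - <<'E'
from h import *
pp=[]
for n,(a,b) in {"scene":(130,180),"top":(270,150)}.items():
    im=optics.get_image(n); pp.append(cv2.resize(im[b:b+100,a:a+150],(450,300),interpolation=cv2.INTER_CUBIC))
cv2.imwrite("pics/back.png",cv2.cvtColor(np.vstack(pp),cv2.COLOR_RGB2BGR))
plan([665.5,-39.8,200],.54+np.pi/2)
E
```

```text
t: 13.8
ee_pos: [461.6, -334.9, 148.0]
orientation: [3.092, 0.547, 0.002]
ft_force: [0.2, -0.5, 0.0]
width: 87.6
grasp_force: 0.0
turn/6deg [-1.7000e-02 -5.0000e-03 -1.6816e+01] then shift/40 [ 3.677  8.177 -1.348] t 13.9 w 87.6 F [-0.7  0.3  0.3]
```

View pics/back.png

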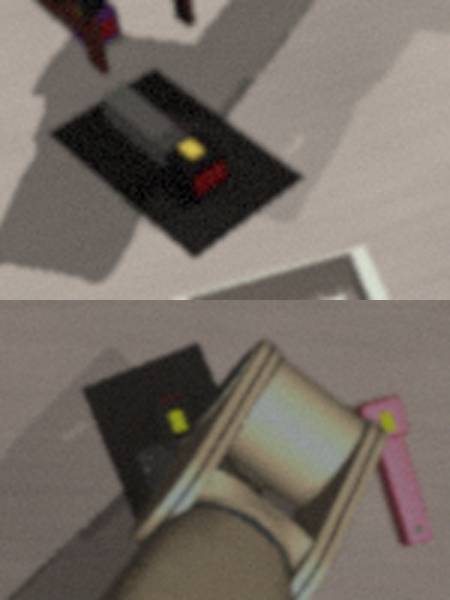

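The scanner lies flat and released on the mat (head near (200,170) in the scene crop). Next is the jar.

```bash
python3 -m jog '[[0,0,-0.3,0,0,-0.99,1],[0,0,-0.3,0,0,-0.99,1],[0,0,-0.3,0,0,-0.99,1],[0,0,-0.3,0,0,-0.99,1],[0,0,-0.15,0,0,-0.99,1],[0,0,0,0,0,-0.99,1],[0,0,0,0,0,-0.99,1],[0,0,0,0,0,-0.99,1],[0,0,0,0,0,-0.99,1],[0,0,0,0,0,-0.99,1],[0,0,0,0,0,-0.99,1],[0,0,0,0,0,-0.99,1],[0,0,0,0,0,-0.99,1],[0,0,0,0,0,-0.99,1],[0,0,0,0,0,-0.99,1],[0,0,0,0,0,-0.99,1],[0,0,0,0,0,-0.976,1]]'; python3 -m jog '[[0.3,0.7,0,0,0,0,1],[0.35,0.77,0,0,0,0,1],[0.35,0.77,0,0,0,0,1],[0.35,0.77,0,0,0,0,1],[0.35,0.77,0,0,0,0,1],[0.35,0.77,0,0,0,0,1],[0.35,0.77,0,0,0,0,1],[0.35,0.77,0,0,0,0,1],[0.35,0.77,0,0,0,0,1],[0.35,0.77,0,0,0,0,1],[0.22,0.55,0,0,0,0,1],[0,0,0,0,0,0,1],[0,0,0,0,0,0,1]]'
python3 - <<'E'
from h import *
plan([665.5,-39.8,45],.54+np.pi/2)
for n in("scene",):
    optics.get_image(n)
    for d in optics.masks_of("jar",n)[:1]: print(d["conf"],fit(JAR,0,{n:d["pixels"]},[665,-40,.54]))
    for d in optics.masks_of("coaster",n)[:1]:
        m=np.array(d["pixels"]);c=np.argwhere(m).mean(0)[::-1]; print(d["conf"],m.sum(),c,ground(c,n,40), "top-fit vs scene shift")
E
```

```text
t: 15.6
ee_pos: [460.5, -334.0, 198.9]
orientation: [-1.541, -2.734, -0.001]
ft_force: [-0.3, 0.8, 0.1]
width: 87.8
grasp_force: 0.0
t: 16.9
ee_pos: [665.5, -40.2, 198.9]
orientation: [-1.546, -2.732, 0.003]
ft_force: [-0.2, -0.1, 0.1]
width: 88.2
grasp_force: 0.0
turn/6deg [-0.027 -0.016  0.011] then shift/40 [0.009 0.006 3.848] t 16.9 w 88.2 F [-0.2 -0.1  0.1]
0.82 (array([ 6.63173e+02, -3.90710e+01,  5.67000e-01]), np.float64(0.054))
```

```bash
python3 -m jog '[[0,0,0.4,0,0,0,1],[0,0,0.8,0,0,0,1],[0,0,0.8,0,0,0,1],[0,0,0.8,0,0,0,1],[0,0,0.6,0,0,0,1],[0,0,0.3,0,0,0,1],[0,0,0.14,0,0,0,1],[0,0,0,0,0,0,1],[0,0,0,0,0,0,0.65],[0,0,0,0,0,0,0.65],[0,0,0,0,0,0,0.65],[0,0,0,0,0,0,0],[0,0,0,0,0,0,0],[0,0,0,0,0,0,0],[0,0,0,0,0,0,0],[0,0,0,0,0,0,0],[0,0,0,0,0,0,0]]'
```

```text
t: 18.75
ee_pos: [666.8, -40.5, 47.8]
orientation: [1.548, 2.733, 0.0]
ft_force: [-1.3, 0.6, 5.8]
width: 56.4
grasp_force: 29.5
```

```bash
python3 -m jog '[[0,0,0,0,0,0,0],[0,0,0,0,0,0,0]]'
python3 - <<'E'
from h import *
print(ctrl.get_obs()["moment"])
pp=[]
for n,(a,b) in {"scene":(240,180),"top":(180,90)}.items():
    im=optics.get_image(n); pp.append(cv2.resize(im[b:b+100,a:a+150],(450,300),interpolation=cv2.INTER_CUBIC))
cv2.imwrite("pics/grip.png",cv2.cvtColor(np.vstack(pp),cv2.COLOR_RGB2BGR))
plan([665.5,-39.8,45],.54+np.pi/2)
E
```

```text
t: 18.95
ee_pos: [666.8, -40.5, 47.8]
orientation: [1.548, 2.733, 0.0]
ft_force: [-0.9, -0.1, 6.0]
width: 56.5
grasp_force: 29.5
[0.03205727 0.16566638 0.02162608]
turn/6deg [ 0.005  0.003 -0.   ] then shift/40 [ 0.031 -0.017  0.07 ] t 19.05 w 57.0 F [-0.9  0.6  6.2]
```

View pics/grip.png

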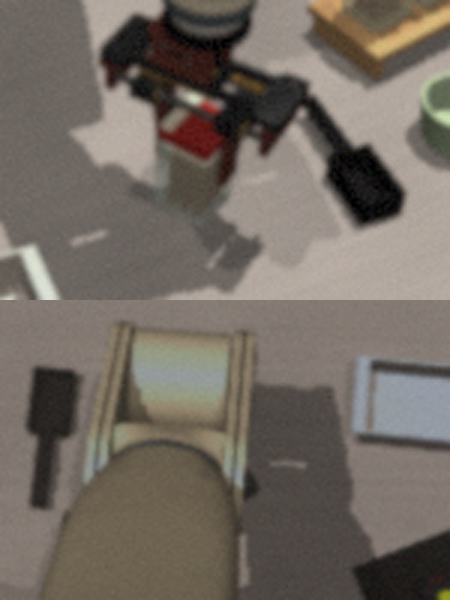

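The fingers straddle the jar and nothing else is touched. I'll lift it gently and look at the force.

```bash
python3 -m jog '[[0,0,-0.05,0,0,0,0],[0,0,-0.1,0,0,0,0],[0,0,-0.2,0,0,0,0],[0,0,-0.4,0,0,0,0],[0,0,0,0,0,0,0],[0,0,0,0,0,0,0],[0,0,0,0,0,0,0]]'
python3 - <<'E'
from h import *
plan([527,407.2,200],.137+np.pi/2)
E
```

```text
t: 19.75
ee_pos: [666.3, -40.5, 77.2]
orientation: [-1.548, -2.733, 0.0]
ft_force: [-0.0, -0.1, -3.1]
width: 56.7
grasp_force: 29.5
turn/6deg [-1.000e-03 -1.000e-03  3.849e+00] then shift/40 [11.562 -1.921 -3.07 ] t 19.75 w 56.7 F [-0.  -0.1 -3.1]
```

```bash
python3 -m jog '[[0,0,-0.3,0,0,0.4,0],[0,0,-0.6,0,0,0.7,0],[0,0,-0.6,0,0,0.7,0],[0,0,-0.6,0,0,0.7,0],[0,0,-0.6,0,0,0.7,0],[0,0,-0.5,0,0,0.649,0],[0,0,-0.25,0,0,0,0],[0.3,-0.05,0,0,0,0,0],[0.6,-0.1,0,0,0,0,0],[0.7,-0.12,0,0,0,0,0],[0.7,-0.12,0,0,0,0,0],[0.7,-0.12,0,0,0,0,0],[0.7,-0.12,0,0,0,0,0],[0.7,-0.12,0,0,0,0,0],[0.7,-0.12,0,0,0,0,0]]'; python3 -m jog '[[0.7,-0.11,0,0,0,0,0],[0.7,-0.11,0,0,0,0,0],[0.7,-0.11,0,0,0,0,0],[0.7,-0.11,0,0,0,0,0],[0.7,-0.11,0,0,0,0,0],[0.7,-0.11,0,0,0,0,0],[0.7,-0.11,0,0,0,0,0],[0.6,-0.1,0,0,0,0,0],[0.5,-0.1,0,0,0,0,0],[0.46,-0.08,0,0,0,0,0],[0.2,-0.04,0,0,0,0,0],[0,0,0,0,0,0,0],[0,0,0,0,0,0,0],[0,0,0,0,0,0,0]]'
python3 - <<'E'
from h import *
plan([527,407.2,87.8],.137+np.pi/2)
pp=[]
for n,(a,b) in {"scene":(330,100),"top":(70,120)}.items():
    im=optics.get_image(n); np.save(f"pics/{n}2.npy",im); pp.append(cv2.resize(im[b:b+100,a:a+130],(520,400),interpolation=cv2.INTER_CUBIC)[:300] if 0 else cv2.resize(im[b:b+100,a:a+130],(390,300),interpolation=cv2.INTER_CUBIC))
    for t in("jar","jar_cubes","jar_nuts"):
        for d in optics.masks_of(t,n)[:3]: print(n,t,round(d["conf"],2),np.round(d["extent"],1))
cv2.imwrite("pics/hover.png",cv2.cvtColor(np.vstack(pp),cv2.COLOR_RGB2BGR))
E
```

```text
t: 21.25
ee_pos: [602.2, 158.4, 213.3]
orientation: [-2.061, -2.369, 0.004]
ft_force: [0.3, 0.5, -3.3]
width: 56.8
grasp_force: 29.5
t: 22.65
ee_pos: [524.9, 413.8, 215.2]
orientation: [2.065, 2.367, -0.001]
ft_force: [0.4, 0.1, -2.8]
width: 56.7
grasp_force: 29.5
turn/6deg [-0.002  0.003 -0.009] then shift/40 [-0.171  0.029  3.184] t 22.65 w 56.7 F [ 0.4  0.1 -2.8]
scene jar 0.83 [403.5 124.1  26.   42.5]
scene jar_cubes 0.71 [385.3 165.1  26.8  40.5]
scene jar_nuts 0.74 [367.1 171.8  27.   40.6]
top jar 0.57 [ 88.8 180.7  20.5  23.7]
top jar_cubes 0.9 [123.3 181.4  26.3  24.4]
top jar_nuts 0.76 [146.3 177.2  30.3  24.8]
```

View pics/hover.png

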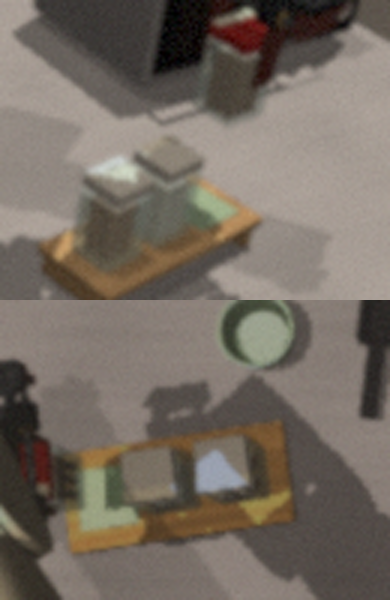

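The jar hangs upright to the far side of the free coaster (scene crop (235,65)). Both white-lidded jars stand undisturbed at (110,210) and (165,190). I'll check the row's geometry with the jar fits.

Run:
```python
from h import *
R0=np.array([537.4,331.9])
res={}
for n in("scene","top"):
    optics.get_image(n)
    for t,g in(("jar_cubes",[537,332,.137]),("jar_nuts",[548,256,.137]),("jar",[525,414,.137])):
        if n=="top" and t=="jar": continue
        px=proj([g[0],g[1],90 if t!="jar" else 220],n)[0]
        L=[d for d in optics.masks_of(t,n) if np.hypot(*(np.array(d["extent"][:2])-px))<11]
        if L: print(n,t,fit(JAR,167.4 if t=="jar" else 40,{n:L[0]["pixels"]},g))
    L=optics.masks_of("riser",n)
    if L: print(n,"riser",L[0]["conf"],fit(RIS+[box(-28,28,-28,28,40,144),box(-28,28,-104,-48,40,144)],0,{n:np.array(L[0]["pixels"])},[537,332,.137]), fit(RIS,0,{n:hull(np.array(L[0]["pixels"]))},[537,332,.137]))
```

```text
scene jar_cubes (array([536.319, 340.261,  -0.775]), np.float64(0.305))
scene jar_nuts (array([5.45948e+02, 2.58406e+02, 3.39000e-01]), np.float64(0.083))
scene jar (array([512.028, 415.01 ,   0.734]), np.float64(0.188))
scene riser 0.98 (array([5.29581e+02, 3.37766e+02, 1.79000e-01]), np.float64(0.656)) (array([5.31791e+02, 3.36422e+02, 1.51000e-01]), np.float64(0.115))
top jar_cubes (array([5.37646e+02, 3.30858e+02, 1.43000e-01]), np.float64(0.145))
top jar_nuts (array([5.47538e+02, 2.53943e+02, 7.20000e-02]), np.float64(0.067))
top riser 0.9 (array([5.38595e+02, 3.31614e+02, 1.45000e-01]), np.float64(0.578)) (array([5.38532e+02, 3.31654e+02, 1.46000e-01]), np.float64(0.067))
```

```bash
python3 -c "
from h import *
plan([525.7,406,95],.143+np.pi/2)"
```

```text
turn/6deg [ 0.    -0.    -0.057] then shift/40 [-2.230e-01 -3.000e-03  3.005e+00] t 23.5 w 56.7 F [ 0.   0.3 -3. ]
```

```bash
python3 -m jog '[[-0.11,0,0,0,0,-0.057,0],[-0.113,0,0,0,0,0,0],[0,0,0,0,0,0,0],[0,0,0.3,0,0,0,0],[0,0,0.4,0,0,0,0],[0,0,0.4,0,0,0,0],[0,0,0.4,0,0,0,0],[0,0,0.4,0,0,0,0],[0,0,0.4,0,0,0,0],[0,0,0.3,0,0,0,0],[0,0,0.2,0,0,0,0],[0,0,0.15,0,0,0,0],[0,0,0.05,0,0,0,0],[0,0,0,0,0,0,0],[0,0,0,0,0,0,0]]'; python3 -m jog '[[0,0,0.05,0,0,0,0],[0,0,0.03,0,0,0,0],[0,0,0.03,0,0,0,0],[0,0,0.02,0,0,0,0],[0,0,0,0,0,0,0],[0,0,0,0,0,0,0]]';  python3 - <<'E'
from h import *
pp=[]
for n,(a,b) in {"scene":(330,120),"top":(70,130)}.items():
    im=optics.get_image(n); np.save(f"pics/{n}3.npy",im); pp.append(cv2.resize(im[b:b+100,a:a+130],(390,300),interpolation=cv2.INTER_CUBIC))
cv2.imwrite("pics/low.png",cv2.cvtColor(np.vstack(pp),cv2.COLOR_RGB2BGR))
plan([525.7,406,87.8],.143+np.pi/2)
E
```

```text
t: 25.0
ee_pos: [526.2, 406.2, 95.8]
orientation: [2.057, 2.374, 0.002]
ft_force: [0.5, 0.1, -2.2]
width: 56.7
grasp_force: 29.5
t: 25.6
ee_pos: [525.8, 406.0, 89.9]
orientation: [-2.057, -2.374, 0.0]
ft_force: [-0.6, 0.1, -3.2]
width: 56.5
grasp_force: 29.5
turn/6deg [-0. -0. -0.] then shift/40 [ 0.001 -0.003  0.055] t 25.7 w 56.8 F [ 0.2  0.2 -2.9]
```

View pics/low.png

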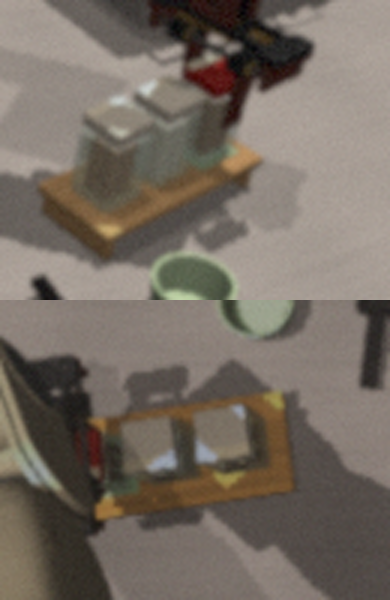

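The jar is just above the coaster and in line with the row, with a clear gap to its neighbour (jar at (212,110) in the scene crop). Lowering to contact.

```bash
python3 -m jog '[[0,0,0.015,0,0,0,0],[0,0,0.015,0,0,0,0],[0,0,0,0,0,0,0],[0,0,0,0,0,0,0]]'; python3 -m jog '[[0,0,0.012,0,0,0,0],[0,0,0,0,0,0,0],[0,0,0,0,0,0,0]]'; python3 -m jog '[[0,0,0.012,0,0,0,0],[0,0,0,0,0,0,0],[0,0,0,0,0,0,0]]'
```

```text
t: 26.1
ee_pos: [525.8, 406.0, 88.8]
orientation: [-2.057, -2.374, 0.0]
ft_force: [-0.8, -0.6, -2.6]
width: 56.7
grasp_force: 29.5
t: 26.4
ee_pos: [525.8, 406.0, 88.3]
orientation: [2.057, 2.374, 0.0]
ft_force: [-0.3, 0.3, -2.6]
width: 56.7
grasp_force: 29.5
t: 26.7
ee_pos: [525.8, 406.0, 87.9]
orientation: [-2.057, -2.374, -0.0]
ft_force: [0.7, 0.2, -2.4]
width: 56.7
grasp_force: 29.5
```

```bash
python3 -m jog '[[0,0,0.012,0,0,0,0],[0,0,0,0,0,0,0],[0,0,0,0,0,0,0]]'; python3 -m jog '[[0,0,0.012,0,0,0,0],[0,0,0,0,0,0,0],[0,0,0,0,0,0,0]]'; python3 -m jog '[[0,0,0.012,0,0,0,0],[0,0,0,0,0,0,0],[0,0,0,0,0,0,0]]'
```

```text
t: 27.0
ee_pos: [525.8, 406.0, 87.8]
orientation: [2.057, 2.374, 0.0]
ft_force: [-2.4, -1.7, 3.7]
width: 56.3
grasp_force: 29.5
t: 27.3
ee_pos: [525.9, 406.1, 87.8]
orientation: [-2.057, -2.374, -0.001]
ft_force: [-2.5, -2.0, 7.6]
width: 56.5
grasp_force: 29.5
t: 27.6
ee_pos: [525.8, 406.0, 87.8]
orientation: [2.057, 2.374, 0.0]
ft_force: [-4.6, -2.6, 11.3]
width: 56.7
grasp_force: 29.5
```

Contact is at 87.8, as predicted. I'll ease off slightly, then release and retreat straight up.

```bash
python3 -m jog '[[0,0,-0.022,0,0,0,0],[0,0,0,0,0,0,0],[0,0,0,0,0,0,0.75],[0,0,0,0,0,0,0.85],[0,0,0,0,0,0,1],[0,0,0,0,0,0,1],[0,0,0,0,0,0,1],[0,0,0,0,0,0,1],[0,0,-0.2,0,0,0,1],[0,0,-0.4,0,0,0,1],[0,0,-0.6,0,0,0,1],[0,0,-0.8,0,0,0,1],[0,0,-0.8,0,0,0,1],[0,0,-0.6,0,0,0,1],[0,0,-0.4,0,0,0,1],[0,0,0,0,0,0,1]]'; python3 -m jog '[[-0.4,-0.4,-0.2,0,0,0,1],[-0.7,-0.6,-0.2,0,0,0,1],[-0.7,-0.6,0,0,0,0,1],[-0.7,-0.6,0,0,0,0,1],[-0.7,-0.6,0,0,0,0,1],[-0.7,-0.6,0,0,0,0,1],[-0.7,-0.6,0,0,0,0,1],[-0.7,-0.6,0,0,0,0,1],[-0.7,-0.6,0,0,0,0,1],[-0.7,-0.6,0,0,0,0,1],[-0.4,-0.4,0,0,0,0,1],[0,0,0,0,0,0,1]]'
python3 - <<'E'
from h import *
pp=[]
for n,(a,b) in {"scene":(330,120),"top":(70,130)}.items():
    im=optics.get_image(n); np.save(f"pics/{n}4.npy",im); pp.append(cv2.resize(im[b:b+75,a:a+130],(520,300),interpolation=cv2.INTER_CUBIC))
    for t,g in(("jar_cubes",[537,332,.137]),("jar_nuts",[548,256,.137]),("jar",[526,407,.137])):
        px=proj([g[0],g[1],90],n)[0]
        L=[d for d in optics.masks_of(t,n) if np.hypot(*(np.array(d["extent"][:2])-px))<11]
        if L: print(n,t,np.round(L[0]["extent"],1),fit(JAR,40,{n:L[0]["pixels"]},g))
    L=optics.masks_of("riser",n)
    if L: print(n,"riser",fit(RIS,0,{n:hull(np.array(L[0]["pixels"]))},[537,332,.137]))
cv2.imwrite("pics/end.png",cv2.cvtColor(np.vstack(pp),cv2.COLOR_RGB2BGR))
E
```

```text
t: 29.2
ee_pos: [527.0, 406.9, 242.9]
orientation: [2.056, 2.373, 0.009]
ft_force: [-0.4, 0.8, 0.2]
width: 87.6
grasp_force: 0.0
t: 30.4
ee_pos: [318.3, 87.9, 254.2]
orientation: [-2.059, -2.371, 0.004]
ft_force: [-0.0, -0.5, 1.0]
width: 87.9
grasp_force: 0.0
scene jar_cubes [385.  162.7  24.3  38.2] (array([540.573, 338.307,  -0.766]), np.float64(0.27))
scene jar_nuts [368.1 171.4  21.3  37.8] (array([5.46490e+02, 2.57848e+02, 5.18000e-01]), np.float64(0.113))
scene jar [402.1 157.   24.4  33.4] (array([528.112, 416.511,   0.755]), np.float64(0.297))
scene riser (array([ 5.37e+02,  3.32e+02, -1.63e-01]), np.float64(1.0))
top jar_cubes [122.9 180.8  25.5  22.7] (array([5.37434e+02, 3.30741e+02, 3.80000e-02]), np.float64(0.144))
top jar_nuts [146.1 178.2  33.8  22.8] (array([5.47969e+02, 2.55065e+02, 8.70000e-02]), np.float64(0.084))
top jar [ 98.8 184.2  26.6  20.2] (array([5.24974e+02, 4.08094e+02, 3.30000e-02]), np.float64(0.101))
top riser (array([5.37620e+02, 3.30848e+02, 1.55000e-01]), np.float64(0.052))
```

View pics/end.png

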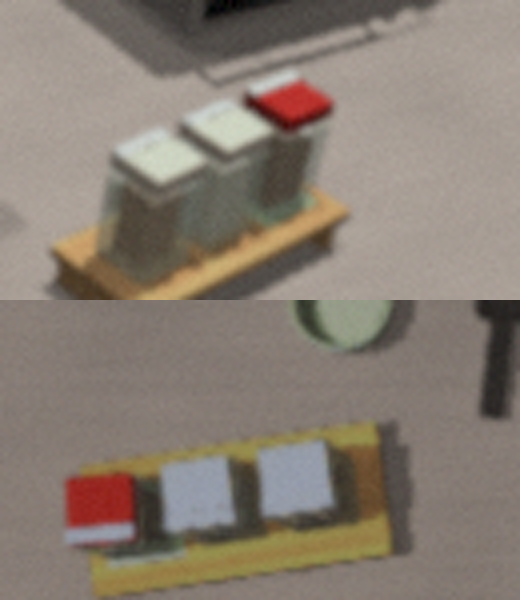

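The jar stands on the coaster, but its lid (100,510 in the top crop) looks slightly left and less rotated than its neighbours' lids. I'll measure the lids.

Run:
```python
from h import *
im=optics.get_image("top"); im2=optics.get_image("scene")
U=8
for n,I,rois in(("top",im,{"jar":(82,166,110,200),"cubes":(108,160,132,192),"nuts":(132,155,158,190)}),):
    for k,(a,b,c,d) in rois.items():
        cr=cv2.resize(I[b:d,a:c],None,fx=U,fy=U,interpolation=cv2.INTER_CUBIC)
        h=cv2.cvtColor(cr,cv2.COLOR_RGB2HSV).astype(int)
        w=(h[...,2]>150)&(h[...,1]<45)
        r=((h[...,0]<8)|(h[...,0]>172))&(h[...,1]>120)&(h[...,2]>90)
        m=((w|r) if k=="jar" else w).astype(np.uint8); m=cv2.morphologyEx(m,cv2.MORPH_CLOSE,np.ones((9,9)))
        q,l,s,ce=cv2.connectedComponentsWithStats(m); i=1+np.argmax(s[1:,4]); m=(l==i)
        rc=cv2.minAreaRect(np.argwhere(m)[:,::-1].astype(np.float32)); P=cv2.boxPoints(rc)/U+[a-.5+.5/U,b-.5+.5/U]
        G=np.array([ground(p,n,144) for p in P]); e=G[1]-G[0]; e2=G[2]-G[1]
        print(k,"centre",G.mean(0).round(1),"sides",np.linalg.norm(e).round(1),np.linalg.norm(e2).round(1),"yaw",[round((np.arctan2(v[1],v[0])+np.pi/4)%(np.pi/2)-np.pi/4,3) for v in(e,e2)],"centroid",ground(ce[i]/U+[a-.5,b-.5],n,144).round(1))
        if k=="jar":
            for nm,mm in(("red",r),("white",w&(l==i))):
                rc=cv2.minAreaRect(np.argwhere(mm)[:,::-1].astype(np.float32)); print(nm,rc,mm.sum())
```

```text
jar centre [525.9 405.2] sides 54.1 50.4 yaw [np.float64(0.01), np.float64(0.049)] centroid [527.6 405.5]
red ((104.33584594726562, 111.47055053710938), (98.57254791259766, 138.6163787841797), 86.1345443725586) 12736
white ((100.3564224243164, 177.5857696533203), (24.90505599975586, 127.61659240722656), 85.71085357666016) 2364
cubes centre [536.2 329.5] sides 49.4 50.1 yaw [np.float64(0.094), np.float64(0.131)] centroid [536.2 329.5]
nuts centre [547.3 254.9] sides 50.1 49.6 yaw [np.float64(0.129), np.float64(0.159)] centroid [547.2 254.4]
```

The position is within about 1 mm of the row, but the yaw lags the row by about 0.1 rad, against a limit of 0.12. I'll regrasp and turn it.

```bash
python3 -c "
from h import *
plan([525.8,406,230],.045+np.pi/2)"
```

```text
turn/6deg [-0.002  0.     0.939] then shift/40 [7.668 5.474 0.63 ] t 31.0 w 87.7 F [ 0.2 -0.   0.4]
```

```bash
python3 -m jog '[[0,0,0,0,0,0.939,1],[0.4,0.3,0,0,0,0,1],[0.7,0.5,0,0,0,0,1],[0.7,0.5,0,0,0,0,1],[0.7,0.5,0,0,0,0,1],[0.7,0.5,0,0,0,0,1],[0.7,0.5,0,0,0,0,1],[0.7,0.5,0,0,0,0,1],[0.7,0.5,0,0,0,0,1],[0.7,0.5,0,0,0,0,1],[0.7,0.5,0.2,0,0,0,1],[0.6,0.4,0.2,0,0,0,1],[0.368,0.274,0.2,0,0,0,1],[0,0,0,0,0,0,1],[0,0,0,0,0,0,1]]'; python3 -c "
from h import *
plan([525.8,406,88],.045+np.pi/2)"
```

```text
t: 32.5
ee_pos: [525.4, 405.4, 230.6]
orientation: [-2.171, -2.271, 0.003]
ft_force: [0.5, -0.2, -0.1]
width: 87.5
grasp_force: 0.0
turn/6deg [-0.012  0.01  -0.   ] then shift/40 [0.016 0.012 3.566] t 32.5 w 87.5 F [ 0.5 -0.2 -0.1]
```

```bash
python3 -m jog '[[0.016,0.012,0.3,0,0,0,1],[0,0,0.5,0,0,0,1],[0,0,0.5,0,0,0,1],[0,0,0.5,0,0,0,1],[0,0,0.5,0,0,0,1],[0,0,0.5,0,0,0,1],[0,0,0.4,0,0,0,1],[0,0,0.25,0,0,0,1],[0,0,0.116,0,0,0,1],[0,0,0,0,0,0,1],[0,0,0,0,0,0,1],[0,0,0,0,0,0,0.66],[0,0,0,0,0,0,0.66],[0,0,0,0,0,0,0.66],[0,0,0,0,0,0,0],[0,0,0,0,0,0,0],[0,0,0,0,0,0,0],[0,0,0,0,0,0,0],[0,0,0,0,0,0,0]]'
```

```text
t: 34.4
ee_pos: [526.3, 406.5, 88.8]
orientation: [-2.171, -2.27, -0.0]
ft_force: [-1.5, -0.1, 2.6]
width: 56.4
grasp_force: 29.7
```

```bash
python3 -m jog '[[0,0,-0.03,0,0,0,0],[0,0,-0.03,0,0,0,0],[0,0,0,0,0,0,0],[0,0,0,0,0,-0.25,0],[0,0,0,0,0,-0.25,0],[0,0,0,0,0,-0.25,0],[0,0,0,0,0,-0.2,0],[0,0,0,0,0,0,0],[0,0,0,0,0,0,0]]'; python3 -c "
from h import *
plan([525.8,406,88.8],.143+np.pi/2)"; python3 -m jog '[[0,0,0.02,0,0,0,0],[0,0,0.02,0,0,0,0],[0,0,0.01,0,0,0,0],[0,0,0,0,0,0,0],[0,0,0,0,0,0,0]]'
```

```text
t: 35.3
ee_pos: [526.3, 406.4, 91.1]
orientation: [-2.056, -2.375, -0.0]
ft_force: [0.4, -0.4, -4.3]
width: 56.2
grasp_force: 29.7
turn/6deg [ 0.    -0.     0.009] then shift/40 [-0.007 -0.014  0.056] t 35.3 w 56.2 F [ 0.4 -0.4 -4.3]
t: 35.8
ee_pos: [526.3, 406.4, 89.0]
orientation: [-2.056, -2.376, 0.0]
ft_force: [0.4, -0.1, -3.3]
width: 56.4
grasp_force: 29.7
```

```bash
python3 -m jog '[[0,0,0.012,0,0,0,0],[0,0,0,0,0,0,0],[0,0,0,0,0,0,0]]'; python3 -m jog '[[0,0,0.008,0,0,0,0],[0,0,0,0,0,0,0],[0,0,0,0,0,0,0]]'
```

```text
t: 36.1
ee_pos: [526.3, 406.4, 88.8]
orientation: [2.056, 2.376, 0.0]
ft_force: [-1.9, -0.9, 0.8]
width: 56.3
grasp_force: 29.7
t: 36.4
ee_pos: [526.3, 406.4, 88.8]
orientation: [2.056, 2.376, 0.0]
ft_force: [-2.7, -1.9, 5.9]
width: 56.5
grasp_force: 29.7
```

Touching down. Releasing, then retreating and measuring again.

```bash
python3 -m jog '[[0,0,-0.01,0,0,0,0],[0,0,0,0,0,0,0],[0,0,0,0,0,0,0.75],[0,0,0,0,0,0,0.85],[0,0,0,0,0,0,1],[0,0,0,0,0,0,1],[0,0,0,0,0,0,1],[0,0,0,0,0,0,1],[0,0,-0.2,0,0,0,1],[0,0,-0.4,0,0,0,1],[0,0,-0.6,0,0,0,1],[0,0,-0.8,0,0,0,1],[0,0,-0.8,0,0,0,1],[0,0,-0.6,0,0,0,1],[0,0,-0.4,0,0,0,1],[0,0,0,0,0,0,1]]'; python3 -m jog '[[-0.4,-0.4,-0.2,0,0,0,1],[-0.7,-0.6,-0.2,0,0,0,1],[-0.7,-0.6,0,0,0,0,1],[-0.7,-0.6,0,0,0,0,1],[-0.7,-0.6,0,0,0,0,1],[-0.7,-0.6,0,0,0,0,1],[-0.7,-0.6,0,0,0,0,1],[-0.7,-0.6,0,0,0,0,1],[-0.7,-0.6,0,0,0,0,1],[-0.7,-0.6,0,0,0,0,1],[-0.4,-0.4,0,0,0,0,1],[0,0,0,0,0,0,1]]'
cat > lids.py <<'E'
from h import *
im=optics.get_image("top"); U=8
cv2.imwrite("pics/end2.png",cv2.cvtColor(cv2.resize(im[120:210,60:180],(800,600),interpolation=cv2.INTER_CUBIC),cv2.COLOR_RGB2BGR))
for k,(a,b,c,d) in {"jar":(82,166,110,200),"cubes":(108,160,132,192),"nuts":(132,155,158,190)}.items():
    cr=cv2.resize(im[b:d,a:c],None,fx=U,fy=U,interpolation=cv2.INTER_CUBIC); h=cv2.cvtColor(cr,cv2.COLOR_RGB2HSV).astype(int)
    w=(h[...,2]>150)&(h[...,1]<45); r=((h[...,0]<8)|(h[...,0]>172))&(h[...,1]>120)&(h[...,2]>90)
    m=((w|r) if k=="jar" else w).astype(np.uint8); m=cv2.morphologyEx(m,cv2.MORPH_CLOSE,np.ones((9,9)))
    q,l,s,ce=cv2.connectedComponentsWithStats(m); i=1+np.argmax(s[1:,4]); m=(l==i).astype(np.uint8)
    P=cv2.boxPoints(cv2.minAreaRect(np.argwhere(m)[:,::-1].astype(np.float32)))/U+[a-.5,b-.5]
    G=np.array([ground(p,"top",144) for p in P]); v=G[1]-G[0];e2=G[2]-G[1]
    full=np.zeros((384,512),np.float32); full[b:d,a:c]=cv2.resize(m.astype(np.float32),(c-a,d-b),interpolation=cv2.INTER_AREA)
    f=fit([box(-26,26,-26,26,104,104.1)],40,{"top":full},[*G.mean(0),.13])
    print(k,"centre",G.mean(0).round(1),"yaw",[round((np.arctan2(x[1],x[0])+np.pi/4)%(np.pi/2)-np.pi/4,3) for x in(v,e2)],"lidfit",f)
E
python3 lids.py; python3 -c "
from h import *
d=optics.masks_of('riser','top')[0]; print(fit(RIS,0,{'top':hull(np.array(d['pixels']))},[537,332,.137]))"
```

```text
t: 38.0
ee_pos: [527.5, 407.3, 244.3]
orientation: [2.055, 2.375, 0.009]
ft_force: [0.6, 0.1, -0.3]
width: 87.9
grasp_force: 0.0
t: 39.2
ee_pos: [319.2, 88.1, 255.6]
orientation: [-2.057, -2.372, 0.004]
ft_force: [-0.0, 0.3, -0.6]
width: 87.9
grasp_force: 0.0
jar centre [526.7 405.3] yaw [np.float64(0.106), np.float64(0.151)] lidfit (array([5.27303e+02, 4.05484e+02, 1.51000e-01]), np.float64(0.2))
cubes centre [536.9 330.2] yaw [np.float64(0.132), np.float64(0.17)] lidfit (array([5.36745e+02, 3.29691e+02, 1.18000e-01]), np.float64(0.189))
nuts centre [548.1 255.1] yaw [np.float64(0.129), np.float64(0.159)] lidfit (array([5.47819e+02, 2.54615e+02, 1.51000e-01]), np.float64(0.189))
(array([5.38304e+02, 3.31587e+02, 1.46000e-01]), np.float64(0.053))
```

View pics/end2.png

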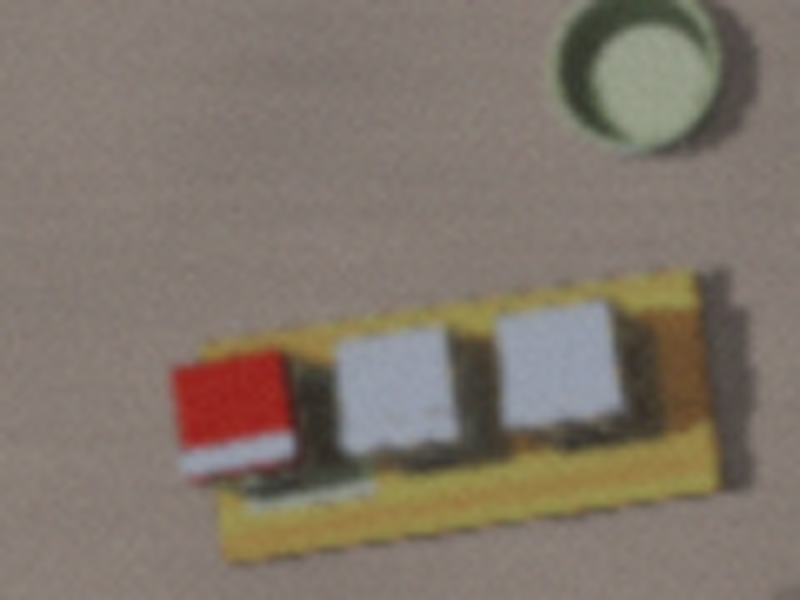

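The red jar's lid (235,415) now lines up with the two white lids in spacing and yaw, with the stripe to the riser's front. I'm handing the job in.

```bash
python3 -c "
from workcell import ctrl
print(ctrl.close_job())"
```

```text
the job is handed in; nothing more can be done
None
```

I scanned the jar label, laid the scanner back on its mat and set the jar on the free coaster, label to the front; the last picture puts it about 1 mm and 0.02 rad off the row. The job is handed in, with no verdict returned.

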